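# Gauge a bush on the stepped mandrel and file it by size

## Task

Take the bush that stands alone on the small square cork pad and slide it down over the stepped mandrel, pushing the sliding collar down with it, until it stops solid on its step; press it there gently for a moment and do not force it. Then lift it off, leaving the collar where the bush pushed it as the reading, and stand the bush upright in the tray compartment whose ledge has as many dark pin heads as that step has on the scale post (one for the upper step, two for the middle, three for the lower). Leave the other two bushes and the two small bottles where they are.

Things in the scene. Friction and masses are not known exactly. Their poses are not given: they have to be found in the camera images.
- bush_a: An aluminium bush: a plain upright tube 40 mm tall, 46 mm outside diameter, 140 g give or take a quarter. The three look alike from outside, with bores of 19, 25 and 31 mm; which name has which bore is not told. One stands on the pad, the others on the stock board. Origin: centre of its underside; z points up along its axis.
- bush_b: An aluminium bush: a plain upright tube 40 mm tall, 46 mm outside diameter, 140 g give or take a quarter. The three look alike from outside, with bores of 19, 25 and 31 mm; which name has which bore is not told. One stands on the pad, the others on the stock board. Origin: centre of its underside; z points up along its axis.
- bush_c: An aluminium bush: a plain upright tube 40 mm tall, 46 mm outside diameter, 140 g give or take a quarter. The three look alike from outside, with bores of 19, 25 and 31 mm; which name has which bore is not told. One stands on the pad, the others on the stock board. Origin: centre of its underside; z points up along its axis.
- pad: Square cork pad, 68 x 68 x 4 mm, fixed; the bush to gauge stands near its middle. Origin: centre of its underside, on the bench.
- mandrel: Upright steel mandrel, fixed in the gauge's grey base (110 x 170 x 14 mm), 34 mm diameter below, thinner upwards in three steps with 45 degree shoulders. Origin: on its axis at bench height; z up, y to the scale post (a flat bar 20 mm wide, 98 mm high, 80 mm from the axis; 1, 2, 3 dark pin heads mark the steps). Over 30 N between bush and mandrel is too much.
- mandrel_top (a point): Tip of the mandrel, on its axis, 108 mm above the bench. The nose is a blunt cone, 6 mm diameter at the tip, 15 mm diameter 8 mm lower, 17 mm diameter 37 mm lower.
- step_1 (a point): On the axis where the underside of a bush of 19 mm bore comes to rest, 70 mm above the bench (good to 1 mm). Below this step the mandrel is 22 to 23 mm thick.
- step_2 (a point): The same for a 25 mm bore, 56 mm above the bench. Below this step the mandrel is 28 to 29 mm thick.
- step_3 (a point): The same for a 31 mm bore, 42 mm above the bench. Below this step the mandrel is 34 mm thick.
- collar (a joint): Dark steel collar round the mandrel, 51 mm outside, 37 mm inside diameter, 8 mm thick, a thin finger to the scale post. Slides vertically, held by friction: about 5 N moves it (a bush's weight does not) and it stays where left. Metres, growing downwards: top face 95 mm above the bench at 0, so 0.025, 0.039, 0.053 are steps 1, 2, 3. Starts at 0.003 to 0.015; travel to 0.070, so it never stops the bush.
- tray: Fixed shallow wooden tray, 270 x 94 mm, three compartments in a row along its x axis, each about 83 x 84 mm, and a 24 mm wide ledge along its -y side with one, two and three dark pin heads beside them. Rim and ledge 14 mm above the bench, floor 5 mm above it. Origin: centre of the row at bench height.
- cell_1 (a point): Middle of the floor of the one-pin compartment (step 1, bore 19 mm); axes as the tray's.
- cell_2 (a point): Middle of the floor of the two-pin compartment (step 2, bore 25 mm).
- cell_3 (a point): Middle of the floor of the three-pin compartment (step 3, bore 31 mm).
- stock_board: Fixed rectangular cork board, 75 x 190 x 4 mm, long along its y, on which the two other bushes stand. Origin: centre of its underside.
- glue: Small green bottle, 34 mm diameter, 75 mm tall, standing beyond the gauge; not to be disturbed. Origin: centre of its underside.
- oil: Small white bottle, 28 mm diameter, 70 mm tall, standing between robot and gauge; not to be disturbed. Origin: centre of its underside.
There are look-alikes about, which are no part of the job. What is shaped like the pad but green is not meant.

How it is judged:
On the way:
1. the bush from the pad sits centred and upright on its step of the mandrel, pressed on it with more than 1.5 N, with the collar pushed down to that step (within 3 mm) (((value of joint collar between 0.022 and 0.028 m and horizontal distance between each of bush_b, bush_c and pad above 0.08 m and distance of each of bush_b, bush_c from where it was at the start of the episode below 0.015 m and horizontal distance between bush_a and mandrel below 0.005 m and angle between bush_a's own z axis and vertical below 0.1 rad and contact force between bush_a and mandrel above 1.5 N) or (value of joint collar between 0.036 and 0.042 m and horizontal distance between each of bush_a, bush_c and pad above 0.08 m and distance of each of bush_a, bush_c from where it was at the start of the episode below 0.015 m and horizontal distance between bush_b and mandrel below 0.005 m and angle between bush_b's own z axis and vertical below 0.1 rad and contact force between bush_b and mandrel above 1.5 N) or (value of joint collar between 0.05 and 0.056 m and horizontal distance between each of bush_a, bush_b and pad above 0.08 m and distance of each of bush_a, bush_b from where it was at the start of the episode below 0.015 m and horizontal distance between bush_c and mandrel below 0.005 m and angle between bush_c's own z axis and vertical below 0.1 rad and contact force between bush_c and mandrel above 1.5 N))), for 0.1 s.
At the end, for the whole second after the job is handed in: The bush that stood on the pad stands upright (within 0.15 rad), at rest, on the floor of the compartment of its step, within 25 mm of its middle along both sides; the collar still reads that step within 3 mm; the other two bushes are within 15 mm of where they were (((value of joint collar between 0.022 and 0.028 m and horizontal distance between each of bush_b, bush_c and pad above 0.08 m and distance of each of bush_b, bush_c from where it was at the start of the episode below 0.015 m and x of bush_a in the frame of cell_1 between -0.025 and 0.025 m and y of bush_a in the frame of cell_1 between -0.025 and 0.025 m and z of bush_a in the frame of cell_1 below 0.004 m and angle between bush_a's own z axis and vertical below 0.15 rad and linear speed of bush_a below 0.02 m/s) or (value of joint collar between 0.036 and 0.042 m and horizontal distance between each of bush_a, bush_c and pad above 0.08 m and distance of each of bush_a, bush_c from where it was at the start of the episode below 0.015 m and x of bush_b in the frame of cell_2 between -0.025 and 0.025 m and y of bush_b in the frame of cell_2 between -0.025 and 0.025 m and z of bush_b in the frame of cell_2 below 0.004 m and angle between bush_b's own z axis and vertical below 0.15 rad and linear speed of bush_b below 0.02 m/s) or (value of joint collar between 0.05 and 0.056 m and horizontal distance between each of bush_a, bush_b and pad above 0.08 m and distance of each of bush_a, bush_b from where it was at the start of the episode below 0.015 m and x of bush_c in the frame of cell_3 between -0.025 and 0.025 m and y of bush_c in the frame of cell_3 between -0.025 and 0.025 m and z of bush_c in the frame of cell_3 below 0.004 m and angle between bush_c's own z axis and vertical below 0.15 rad and linear speed of bush_c below 0.02 m/s))); the robot touches nothing.
It fails at once if a bush is forced onto the mandrel with more than 30 N (contact force between any of bush_a, bush_b, bush_c and mandrel above 30 N).
It fails at once if one of the two small bottles is shifted by more than 30 mm or knocked over (distance of any of glue, oil from where it was at the start of the episode above 0.03 m or angle between any of glue, oil's own z axis and vertical above 0.5 rad).
It also fails if it takes over 58 s, if anything falls off the work surface, if the arm or the gripper's body presses on something with over 40 N, if the wrist force passes 120 N, or if a joint passes its speed limit or range.

## Robot

A 7-joint arm with a two-finger parallel gripper is mounted at the origin on the work surface. World frame = base frame: x ahead of the robot, y to its left, z up, the work surface at z = 0. Lengths are in m, angles in rad, forces in N, time in s.
With the tool pointing down it reaches from about 0.4 to 0.85 m from the base axis. Payload 10.4 kg.
Tool frame: the origin (TCP) lies midway between the tips of the shut fingers; the grasp point (between the pads) lies 19 mm behind it; z points along the fingers, x is the direction in which the jaws open and shut, and the axes are right-handed (so a half turn about z gives the same grasp; the last joint's range is limited). The gripper opens to 85 mm and grips with 20 to 120 N. Pads are 22 mm wide; open, the fingers measure 114 mm over their backs; the gripper's body (76 mm by 85 mm) begins 54 mm behind the grasp point. The pads swing forward as they close: fully open they stand 13 mm farther back than shut.
Start: joints at [1.175, 0.332, -0.065, 1.46, 0.022, 1.35, -0.088], TCP at [0.228, -0.582, 0.231] pointing down, gripper open.
Joint ranges: [-2.6, 2.6], [-0.5, 2.12], [-1.47, 1.34], [0.16, 2.42], [-1.27, 4.41], [0.06, 2.06], [-2.6, 2.6]. Speed limits (rad/s): [2.22, 2.22, 2.79, 2.79, 3.14, 3.14, 3.14].

## Interface

Orientations are given as a unit quaternion [x, y, z, w].
In Python, from workcell import monitor, eyes, ticket, models gives the robot as it stands.
- The arm moves only by the tool servo_tool, never from a script. Its argument "motion" is a list of rows, each a list of 7 numbers: the opening, from 0 (shut) to 1 (fully open), then the shift along the tool's x, y, z in m, then the turn, a rotation vector about the tool's x, y, z in degrees. In form: [[fingers, tx, ty, tz, rx, ry, rz], ...]. A call has 1 to 20 rows; each row is the pose to reach, as a shift and turn from the pose commanded when the call began, along the tool's axes at that moment; what a row does not reach only later rows make up. A row lasts 1/8 s, in which the tool goes at most 62.5 mm and 10.7 degrees, less where a joint would pass 70% of its speed; a pose out of reach is approached as far as the arm can. A call with a gripper value outside its range is refused whole. The fingers move at their own pace and stop on an object; "grip_force" is the grip in N (left out, the last holds). Time passes only in rows, so rows that repeat a pose let the fingers close. It gives the time, the measured TCP pose, the force and the opening at its end, in the units of the state.
- monitor.get_obs(): the state, without advancing time (a new reading comes with each control period).
- eyes.camera(name): name is "scene" or "side" or "wrist"; returns (picture, depth): 480x640x3 uint8, blue, green, red; 480x640 float32, m along the optical axis (not along the pixel's ray), 0 where there is no reading.
- eyes.camera_info(name): a dict with "intrinsics" (3x3 intrinsics, pixels), "k1" (the pictures are not rectified: a ray, as slopes to the right and down, at radius r is drawn at 1 + k1 r^2 times it, then the intrinsics apply), "extrinsics" (4x4, takes a point from world to camera coordinates); the wrist camera has in their place "tool_from_camera" (4x4, takes a point from camera to tool coordinates, whose origin is the TCP and whose axes are the tool frame's). Camera axes: x right, y down, z forward; pixel columns grow to the right and rows downward; lengths in m; the calibration is good to about 2 mm. A picture is of the moment at which its call begins: read the wrist's pose just before it. camera_info takes no time and is no camera call.
- ticket.hand_in(): hands the job in, once; it reports no verdict.
Trained networks look in the newest picture that a camera, given by its name, has taken for a name from the list of things; names that differ only in an ending like _2 or _b are one class to them, and where a whole thing is asked for, a point or a joint stands for the part that bears it (a point fixed in the world has none). Each returns a list of dicts, best first, with "confidence" (0 to 1); they miss things now and then, are a little off and sometimes report something else, mostly with a low value. They report only what shows in the picture. A call takes as long as a camera call. They do not tell look-alikes from the thing itself.
- models.boxes_of(camera, thing): "point" ([x, y, z] in m, in the coordinates of the camera as it stood for that picture, good to about 4 mm: the middle of the surface that is visible of it).
The state is a dict: "clock": time; "joint_pos": joint angles; "joint_velocities": joint speeds; "tau": joint torques, N m; "position": TCP position; "ee_rot": TCP orientation; "ft_force": force on the tool from outside, world axes, zero at the start; "torque": the same for the moment, N m; "grip_width": opening from 0.0 (shut) to 1.0 (fully open).
Only numpy, scipy, OpenCV 4.12 (cv2) and the standard library are available. Lean on these libraries where they do the work, as an engineer would, in place of code of your own. Each camera call takes 0.05 s, during which the arm holds its last target. There are 200 camera calls.

## Working session

There is one attempt and no reset: what is moved stays moved. The work goes in short steps, Python scripts to look and compute and a tool call to move; the robot and the scene stay as the last step left them, time stands still between calls to the robot, and variables do not carry over. Pictures are saved under pics/ and viewed, about 8 in all and at most 12, crops included, and the job is handed in when it is done.

Besides the shell and the picture viewer there is one more tool, called after "Emit:" by a JSON object that holds its "api" and its "payload". servo_tool: Moves the arm, as the interface text tells. Its arguments: {"type":"object","properties":{"motion":{"type":"array"},"grip_force":{"type":"number"}},"required":["motion"]}

```bash
mkdir -p pics; cat > h.py <<'E'
import numpy as np, cv2
from scipy.spatial.transform import Rotation as R
from workcell import monitor, eyes, ticket, models
np.set_printoptions(precision=4,suppress=True)
def T_tool():
    o=monitor.get_obs(); T=np.eye(4); T[:3,:3]=R.from_quat(o["ee_rot"]).as_matrix(); T[:3,3]=o["position"]; return T
def snap(n):
    i=eyes.camera_info(n)
    W=T_tool()@np.array(i["tool_from_camera"]) if n=="wrist" else np.linalg.inv(np.array(i["extrinsics"]))
    p,d=eyes.camera(n); return p,d,np.array(i["intrinsics"]),i["k1"],W
def cloud(d,K,k1,W):
    v,u=np.mgrid[0:480,0:640].astype(float)
    x=(u-K[0,2])/K[0,0]; y=(v-K[1,2])/K[1,1]; a,b=x.copy(),y.copy()
    for _ in range(8):
        s=1+k1*(a*a+b*b); a=x/s; b=y/s
    P=np.stack([a*d,b*d,d],-1); return P@W[:3,:3].T+W[:3,3]
def proj(p,K,k1,W):
    c=np.linalg.inv(W)@np.append(p,1); a=c[:2]/c[2]; a=a*(1+k1*(a@a)); return K[:2,:2]@a+K[:2,2]
def find(n,t,W): return [(round(q["confidence"],2),(W@np.append(q["point"],1))[:3]) for q in models.boxes_of(n,t)]
E
cat > a.py <<'E'
from h import *
o=monitor.get_obs(); print(o)
for n in("scene","side"):
    p,d,K,k1,W=snap(n); cv2.imwrite(f"pics/{n}0.png",p); np.savez(f"{n}0.npz",d=d,K=K,k1=k1,W=W,p=p)
    print(n,"cam at",W[:3,3])
    for t in("bush_a","pad","mandrel","collar","tray","stock_board","glue","oil"): print(t,find(n,t,W))
E
python3 a.py
```

```text
{'clock': 0.0, 'joint_pos': array([ 1.1754,  0.3329, -0.0647,  1.4609,  0.0216,  1.3499, -0.0885]), 'joint_velocities': array([ 0.0005, -0.    , -0.0018, -0.0005,  0.0015,  0.0006,  0.0001]), 'tau': array([ -0.0007, -62.544 ,   0.0487, -39.1594,   0.016 ,   0.0102,
         0.0001]), 'position': array([ 0.2275, -0.5817,  0.2305]), 'ee_rot': array([ 0.8259, -0.5638, -0.0006, -0.0004]), 'ft_force': array([-0.0511, -0.4666,  0.141 ]), 'torque': array([-0.0443,  0.015 ,  0.0126]), 'grip_width': 1.0022044416970275}
scene cam at [ 1.1395 -0.4617  0.6185]
bush_a [(0.92, array([ 0.6543, -0.3542,  0.0365])), (0.8, array([ 0.4674, -0.2694,  0.0346])), (0.79, array([ 0.67  , -0.2458,  0.0381])), (0.19, array([0.5467, 0.2556, 0.008 ]))]
pad [(0.95, array([ 0.3399, -0.2381,  0.0021])), (0.73, array([ 0.5148, -0.1549,  0.0088])), (0.62, array([ 0.6553, -0.3547,  0.0366])), (0.6, array([ 0.4671, -0.2937,  0.0081]))]
mandrel [(0.97, array([ 0.5664, -0.0052,  0.0494]))]
collar [(0.65, array([0.5718, 0.0058, 0.0842]))]
tray [(0.73, array([0.5458, 0.2568, 0.0043]))]
stock_board [(0.64, array([ 0.6591, 
[... 164 characters left out ...]
y([0.5492, 0.2585, 0.0071]))]
oil [(0.61, array([ 0.5673, -0.0018,  0.0472])), (0.58, array([ 0.399 , -0.0676,  0.0373]))]
side cam at [ 0.4846 -0.9557  1.0164]
bush_a [(0.95, array([ 0.6582, -0.2478,  0.0389])), (0.66, array([ 0.4573, -0.276 ,  0.0305])), (0.55, array([ 0.6449, -0.3648,  0.0342]))]
pad [(0.94, array([ 0.3399, -0.2409,  0.001 ])), (0.85, array([ 0.4446, -0.2876,  0.0072])), (0.77, array([ 0.5162, -0.1577,  0.0041]))]
mandrel [(0.87, array([ 0.5601, -0.0014,  0.0456]))]
collar []
tray [(0.96, array([0.5337, 0.2614, 0.0019]))]
stock_board [(0.92, array([ 0.6406, -0.3027,  0.0019]))]
glue [(0.71, array([0.7041, 0.0301, 0.0395]))]
oil [(0.62, array([ 0.3937, -0.0729,  0.0379]))]
```

```bash
cat > b.py <<'E'
from h import *
for n in("scene","side"):
    z=np.load(n+"0.npz"); C=cloud(z["d"],z["K"],z["k1"],z["W"]); ok=z["d"]>0
    def sel(c,r,z0,z1): return C[ok&(np.hypot(C[...,0]-c[0],C[...,1]-c[1])<r)&(C[...,2]>z0)&(C[...,2]<z1)]
    for nm,c,a,b in(("bush pad",(.462,-.276),.041,.050),("s1",(.665,-.248),.041,.05),("s2",(.65,-.36),.041,.05),("tip",(.562,0),.1,.112),("cone",(.562,0),.092,.112),("upper",(.562,0),.072,.09),("collar?",(.562,0),.06,.092)):
        q=sel(c,.04,a,b)
        if len(q)>8:
            (x,y),r=cv2.minEnclosingCircle(q[:,:2].astype(np.float32)); print(n,nm,len(q),q.mean(0),q.min(0),q.max(0),"circ",x,y,r)
E
python3 b.py
```

```text
scene bush pad 198 [ 0.4571 -0.2678  0.0428] [ 0.4334 -0.2893  0.0411] [ 0.4798 -0.2451  0.0461] circ 0.45598384737968445 -0.26733869314193726 0.02384820766746998
scene s1 497 [ 0.6595 -0.2432  0.0429] [ 0.6358 -0.2651  0.041 ] [ 0.6815 -0.2201  0.0454] circ 0.6580636501312256 -0.24291829764842987 0.023646945133805275
scene s2 538 [ 0.6453 -0.3549  0.0434] [ 0.6212 -0.3771  0.0411] [ 0.6677 -0.3312  0.0461] circ 0.6445844173431396 -0.3548732101917267 0.023826273158192635
scene tip 41 [0.5643 0.0058 0.104 ] [0.5573 0.0001 0.1001] [0.5694 0.0121 0.1095] circ 0.5646383762359619 0.005848746281117201 0.006254533771425486
scene cone 80 [0.5649 0.0049 0.1001] [ 0.5566 -0.0011  0.0921] [0.5706 0.0121 0.1095] circ 0.5636197924613953 0.005901599768549204 0.007921618409454823
scene upper 352 [0.5674 0.0054 0.0845] [ 0.538  -0.0184  0.0758] [0.5884 0.0381 0.09  ] circ 0.5649433732032776 0.010001891292631626 0.028919642791152
scene collar? 407 [0.5675 0.005  0.0824] [ 0.538  -0.0184  0.06  ] [0.5884 0.0381 0.0918] circ 0.5649433732032776 0.010001891292631626 0.028919642791152
side bush pad 197 [ 
[... 357 characters left out ...]
1 ] [ 0.6672 -0.3314  0.0492] circ 0.6444427371025085 -0.35448402166366577 0.023379197344183922
side tip 29 [0.5646 0.0041 0.1043] [ 0.5593 -0.003   0.1002] [0.5704 0.0126 0.111 ] circ 0.5648890733718872 0.0047570401802659035 0.00804032851010561
side cone 49 [0.5642 0.0035 0.1008] [ 0.5575 -0.003   0.092 ] [0.5704 0.0127 0.111 ] circ 0.5632594227790833 0.005784198641777039 0.008912350982427597
side upper 235 [0.5645 0.0033 0.0843] [ 0.5406 -0.0194  0.0731] [0.5885 0.0385 0.0899] circ 0.5637903809547424 0.00954766757786274 0.02973233163356781
side collar? 256 [0.5645 0.003  0.0834] [ 0.5406 -0.0194  0.0604] [0.5885 0.0385 0.0918] circ 0.5637903809547424 0.00954766757786274 0.02973233163356781
```

View pics/scene0.png

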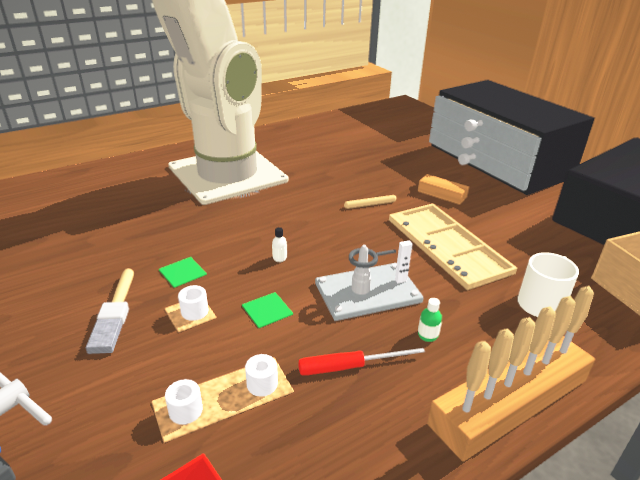

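View pics/side0.png

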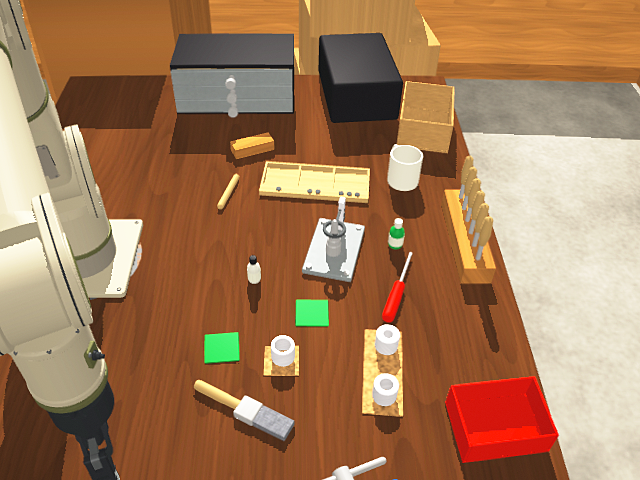

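The bush to gauge is the lone one on the cork pad, at about (193,303) in scene and (283,350) in side. The mandrel is at (362,270) in scene, and the tray lies beyond it with the one-pin cell nearest the robot. Next I'll go above the bush.

Emit:
{"api": "servo_tool", "payload": {"motion": [[1, -0.21, -0.328, 0.06, 0, 0, -68.7], [1, -0.21, -0.328, 0.06, 0, 0, -68.7], [1, -0.21, -0.328, 0.06, 0, 0, -68.7], [1, -0.21, -0.328, 0.06, 0, 0, -68.7], [1, -0.21, -0.328, 0.06, 0, 0, -68.7], [1, -0.21, -0.328, 0.06, 0, 0, -68.7], [1, -0.21, -0.328, 0.06, 0, 0, -68.7], [1, -0.21, -0.328, 0.06, 0, 0, -68.7], [1, -0.21, -0.328, 0.06, 0, 0, -68.7]], "grip_force": 40}}

```text
clock: 2.02
position: [0.4557, -0.2689, 0.1715]
ee_rot: [1.0, -0.002, -0.0, 0.0]
ft_force: [-0.6, -0.0, 0.2]
grip_width: 1.003
```

```bash
cat > c.py <<'E'
from h import *
o=monitor.get_obs(); print(o["clock"],o["position"],o["ee_rot"],o["ft_force"],o["joint_pos"])
p,d,K,k1,W=snap("wrist"); cv2.imwrite("pics/w1.png",p); C=cloud(d,K,k1,W); ok=d>0
print(W[:3,3])
c=(.457,-.267)
m=ok&(np.hypot(C[...,0]-c[0],C[...,1]-c[1])<.035)
for a,b in((.042,.047),(.039,.05)):
    q=C[m&(C[...,2]>a)&(C[...,2]<b)]; 
    if len(q)>5:
        cc,r=cv2.minEnclosingCircle(q[:,:2].astype(np.float32)); print(len(q),q.mean(0),np.median(q[:,2]),cc,r)
print(find("wrist","bush_a",W))
E
python3 c.py
```

```text
2.025 [ 0.4557 -0.2689  0.1715] [ 1.     -0.0016 -0.0001  0.0004] [-0.5805 -0.0242  0.2278] [ 0.8451  0.1965 -0.4436  1.774   0.0912  1.191   0.3719]
[ 0.4562 -0.1965  0.3146]
1293 [ 0.4538 -0.2671  0.0445] 0.04452042040107351 (0.45376136898994446, -0.26788949966430664) 0.022891007363796234
1366 [ 0.4538 -0.267   0.0443] 0.044473153347627276 (0.4538557231426239, -0.2679367959499359) 0.023113884031772614
[(0.82, array([ 0.6497, -0.2391,  0.0431])), (0.64, array([ 0.6382, -0.3491,  0.0367])), (0.64, array([ 0.4558, -0.2702,  0.043 ]))]
```

View pics/w1.png

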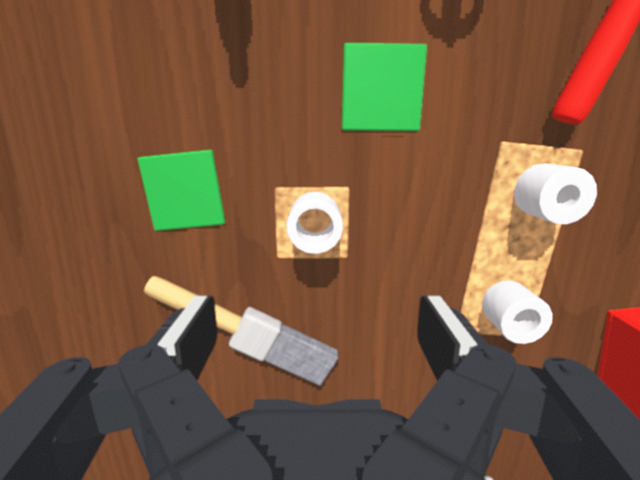

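Bush on pad at (315,222). Its bore is clearly the widest of the three, probably 31 mm. Descend and grip.

Emit:
{"api": "servo_tool", "payload": {"motion": [[1, -0.002, -0.001, 0.06, 0, 0, 0], [1, -0.002, -0.001, 0.12, 0, 0, 0], [1, -0.002, -0.001, 0.158, 0, 0, 0], [1, -0.002, -0.001, 0.158, 0, 0, 0], [1, -0.002, -0.001, 0.158, 0, 0, 0], [0, -0.002, -0.001, 0.158, 0, 0, 0], [0, -0.002, -0.001, 0.158, 0, 0, 0], [0, -0.002, -0.001, 0.158, 0, 0, 0], [0, -0.002, -0.001, 0.158, 0, 0, 0], [0, -0.002, -0.001, 0.158, 0, 0, 0], [0, -0.002, -0.001, 0.158, 0, 0, 0], [0, -0.002, -0.001, 0.158, 0, 0, 0]], "grip_force": 40}}

```text
clock: 3.62
position: [0.4552, -0.2665, 0.0146]
ee_rot: [1.0, 0.0, 0.001, 0.001]
ft_force: [-2.6, 0.2, 7.9]
grip_width: 0.523
```

Emit:
{"api": "servo_tool", "payload": {"motion": [[0, 0, 0, -0.06, 0, 0, 0], [0, 0, 0, -0.12, 0, 0, 0], [0, 0.03, -0.05, -0.165, 0, 0, 0], [0, 0.06, -0.1, -0.165, 0, 0, 0], [0, 0.09, -0.15, -0.165, 0, 0, 0], [0, 0.109, -0.18, -0.165, 0, 0, 0], [0, 0.109, -0.18, -0.165, 0, 0, 0], [0, 0.109, -0.18, -0.165, 0, 0, 0]]}}

```text
clock: 4.62
position: [0.563, -0.0868, 0.1782]
ee_rot: [1.0, 0.0, -0.0, 0.0]
ft_force: [0.6, 0.2, -2.1]
grip_width: 0.518
```

```bash
cat > d.py <<'E'
from h import *
o=monitor.get_obs(); print(o["clock"],o["position"],o["ee_rot"],o["ft_force"],o["grip_width"],o["joint_pos"])
T=T_tool()
p,d,K,k1,W=snap("wrist"); cv2.imwrite("pics/w2.png",p); C=cloud(d,K,k1,W); ok=d>0
np.savez("w2.npz",p=p,C=C,d=d,K=K,k1=k1,W=W,T=T)
print("cam",W[:3,3],"axis",W[:3,2])
def rep(nm,c,r,a,b):
    q=C[ok&(np.hypot(C[...,0]-c[0],C[...,1]-c[1])<r)&(C[...,2]>a)&(C[...,2]<b)]
    if len(q)>5:
        cc,rr=cv2.minEnclosingCircle(q[:,:2].astype(np.float32)); print(nm,len(q),q.mean(0),q[:,:2].min(0),q[:,:2].max(0),cc,rr)
m=(.562,.004)
rep("tip",m,.03,.104,.115);rep("cone",m,.03,.098,.115);rep("collar",m,.032,.07,.095)
b=o["position"][:2]; z=o["position"][2]
rep("bush top",b,.04,z+.022,z+.045); rep("near",b,.04,z-.03,z+.06)
E
python3 d.py
```

```text
4.625 [ 0.563  -0.0868  0.1782] [ 1.      0.0002 -0.0003  0.0003] [ 0.6161  0.2372 -2.096 ] 0.5181819579228304 [ 0.5554  0.3005 -0.5743  1.6569  0.1718  1.2353 -0.055 ]
cam [ 0.5633 -0.0144  0.3213] axis [-0.0002 -0.2862 -0.9582]
tip 295 [0.5612 0.0067 0.1069] [0.5551 0.0004] [0.5669 0.0131] (0.5610189437866211, 0.006189676001667976) 0.00604770053178072
cone 526 [0.5613 0.0064 0.1048] [ 0.5544 -0.0006] [0.5682 0.0141] (0.5615200996398926, 0.006027242634445429) 0.007409883197396994
collar 2889 [0.5615 0.0082 0.086 ] [ 0.5364 -0.0183] [0.5865 0.0357] (0.5613536238670349, 0.008908560499548912) 0.027522101998329163
bush top 9850 [ 0.5632 -0.0844  0.2087] [ 0.524  -0.1101] [ 0.6024 -0.0647] (0.5632052421569824, -0.07999786734580994) 0.039309944957494736
near 19839 [ 0.563  -0.0832  0.2072] [ 0.5231 -0.1101] [ 0.603  -0.0644] (0.5630621910095215, -0.08648479729890823) 0.040073540061712265
```

View pics/w2.png

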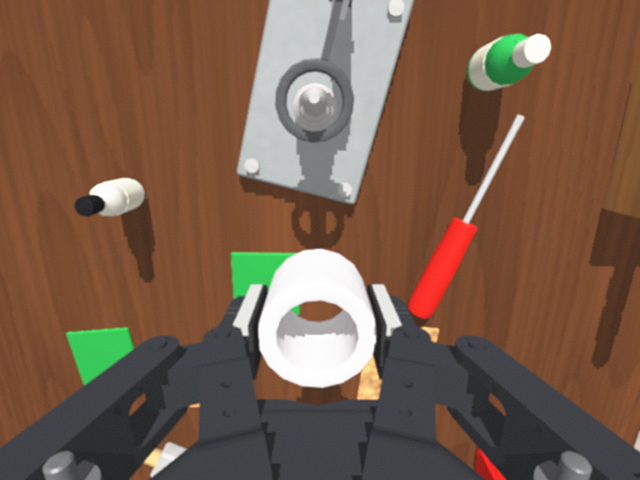

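The bush is held upright at (318,318), and the mandrel tip is at (315,100). Now I'll get the bush axis relative to the tool from the same picture.

```bash
cat > e.py <<'E'
from h import *
from scipy.optimize import least_squares
z=np.load("w2.npz"); C=z["C"];p=z["p"];T=z["T"];ok=z["d"]>0
m=ok&(p.min(2)>225)&(abs(C[...,0]-T[0,3])<.0235)&(C[...,1]<-.04)&(C[...,2]>.17)
m[:,:250]=0;m[:,385:]=0
h,e=np.histogram(C[m][:,2],40); print(h,e[[0,-1]])
zt=np.percentile(C[m][:,2],98); 
top=m&(C[...,2]>zt-.004); q=C[top]; print("top",len(q),q.mean(0))
A=np.c_[q[:,:2],np.ones(len(q))]; pl=np.linalg.lstsq(A,q[:,2],rcond=None)[0]; print("plane slopes",pl[:2])
# inner/outer edges per angle
c=q[:,:2].mean(0)
for it in range(5):
    v=q[:,:2]-c; a=np.arctan2(v[:,1],v[:,0]); r=np.hypot(*v.T); k=np.floor((a+np.pi)/(2*np.pi)*36).astype(int)
    inn=np.array([v[k==i][r[k==i].argmin()] for i in range(36) if (k==i).sum()>5]); 
    out=np.array([v[k==i][r[k==i].argmax()] for i in range(36) if (k==i).sum()>5])
    f=lambda P,w:np.hypot(w[:,0]-P[0],w[:,1]-P[1])-P[2]
    si=least_squares(f,[0,0,.014],args=(inn,),loss="soft_l1",f_scale=.001).x; so=least_squares(f,[0,0,.023],args=(out,),loss="soft_l1",f_scale=.001).x
    c0=c; c=c+so[:2]
print("inner",c0+si[:2],si[2]*2,"outer",c0+so[:2],so[2]*2,"tcp",T[:3,3])
E
python3 e.py
```

```text
[  43   51   54   58   57   58   47   62   60   61   67   86   96   95
  106  120  132  122  161  120  159  150  159  153  172  164  184  194
  175  199  197  179  206  221  201  257  582 2415 2062  158] [0.17   0.2101]
top 5485 [ 0.5631 -0.0859  0.2078]
plane slopes [-0.0008 -0.    ]
inner [ 0.5632 -0.0869] 0.03063891534934755 outer [ 0.5632 -0.0873] 0.04514105052556466 tcp [ 0.563  -0.0868  0.1782]
```

Bore measures 30.6 mm, so this should be bush_c (31 mm) and step 3. Go over the mandrel and lower to an underside height of about 85 mm, then check centring.

Emit:
{"api": "servo_tool", "payload": {"motion": [[0, -0.0017, -0.05, 0, 0, 0, 0], [0, -0.0017, -0.0937, 0, 0, 0, 0], [0, -0.0017, -0.0937, 0, 0, 0, 0], [0, -0.0017, -0.0937, 0, 0, 0, 0], [0, -0.0017, -0.0937, 0.02, 0, 0, 0], [0, -0.0017, -0.0937, 0.04, 0, 0, 0], [0, -0.0017, -0.0937, 0.06, 0, 0, 0], [0, -0.0017, -0.0937, 0.075, 0, 0, 0], [0, -0.0017, -0.0937, 0.083, 0, 0, 0], [0, -0.0017, -0.0937, 0.093, 0, 0, 0], [0, -0.0017, -0.0937, 0.1, 0, 0, 0], [0, -0.0017, -0.0937, 0.1, 0, 0, 0]]}}

```text
clock: 6.18
position: [0.5616, 0.0079, 0.0779]
ee_rot: [1.0, 0.001, -0.0, -0.0]
ft_force: [-1.3, -0.4, -1.2]
grip_width: 0.517
```

```bash
cat > f.py <<'E'
from h import *
import sys
o=monitor.get_obs(); print(o["clock"],o["position"],o["ee_rot"],o["ft_force"],o["torque"],o["grip_width"])
p,d,K,k1,W=snap("wrist"); cv2.imwrite("pics/w3.png",cv2.resize(p[180:440,180:460],None,fx=2.2,fy=2.2)); C=cloud(d,K,k1,W)
z=o["position"][2]; x,y=o["position"][:2]
m=(d>0)&(np.hypot(C[...,0]-x,C[...,1]-y)<.013)
for a,b in((.098,.115),(.103,.115)):
    q=C[m&(C[...,2]>a)&(C[...,2]<b)]
    if len(q)>5: print(len(q),q.mean(0),q.min(0),q.max(0))
E
python3 f.py
```

```text
6.175 [0.5616 0.0079 0.0779] [ 1.      0.0006 -0.0001 -0.0002] [-1.2812 -0.3995 -1.1971] [-0.0206  0.0064  0.0258] 0.5174314040385313
1118 [0.5613 0.0099 0.1044] [0.5539 0.002  0.098 ] [0.5687 0.0155 0.1101]
700 [0.5612 0.009  0.1064] [0.5549 0.0032 0.103 ] [0.5678 0.0146 0.1101]
```

View pics/w3.png

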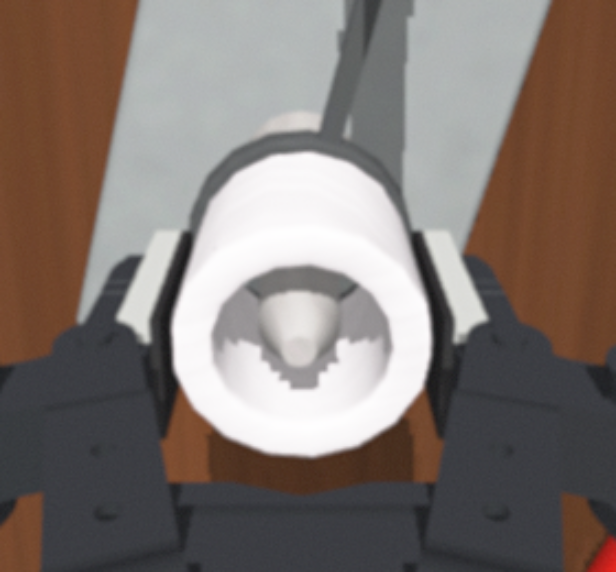

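```bash
cat > g.py <<'E'
from h import *
from scipy.optimize import least_squares
def measure():
    T=T_tool();t=T[:3,3]
    p,d,K,k1,W=snap("wrist");C=cloud(d,K,k1,W); g=p.min(2)
    v=C[...,:2]-t[:2]; r=np.hypot(v[...,0],v[...,1]); 
    # bush ring
    m=(d>0)&(g>215)&(abs(v[...,0])<.0235)&(r>.013)&(r<.03)&(abs(C[...,2]-t[2]-.0297)<.004)
    q=v[m]; c=np.zeros(2)
    for it in range(5):
        w=q-c;a=np.arctan2(w[:,1],w[:,0]);rr=np.hypot(*w.T);k=((a+np.pi)/(2*np.pi)*36).astype(int)
        ed=lambda fn:np.array([w[k==i][fn(rr[k==i])] for i in range(36) if (k==i).sum()>5])
        f=lambda P,w:np.hypot(w[:,0]-P[0],w[:,1]-P[1])-P[2]
        si=least_squares(f,[0,0,.015],args=(ed(np.argmin),),loss="soft_l1",f_scale=.001).x
        so=least_squares(f,[0,0,.023],args=(ed(np.argmax),),loss="soft_l1",f_scale=.001).x
        ci=c+si[:2]; co=c+so[:2]; c=co
    print("tcp",t,"bush in",ci,si[2]*2,"out",co,so[2]*2,"ztop",np.median(C[m][:,2]))
    mm=(d>0)&(r<.012)
    for h in(.1,.104,.1065,.1075):
        s=mm&(C[...,2]>h)&(C[...,2]<.116); print(h,s.sum(),v[s].mean(0),(v[s].min(0)+v[s].max(0))/2,v[s].min(0),v[s].max(0),np.median(C[s][:,2]))
if __name__=="__main__": measure()
E
python3 g.py
```

```text
tcp [0.5616 0.0081 0.0781] bush in [ 0.0001 -0.0002] 0.030667431086715262 out [ 0.0001 -0.0005] 0.04507068466086196 ztop 0.10781890177366019
0.1 1024 [-0.0003  0.0016] [-0.0004  0.0003] [-0.0077 -0.0066] [0.007  0.0073] 0.10483229933465654
0.104 590 [-0.0004  0.0007] [-0.0005  0.0004] [-0.0063 -0.0048] [0.0053 0.0056] 0.10691083513792798
0.1065 327 [-0.0004 -0.0001] [-0.0003 -0.0001] [-0.0043 -0.0045] [0.0037 0.0042] 0.1082522428161361
0.1075 252 [-0.0004 -0.0005] [-0.0005 -0.0007] [-0.0042 -0.0042] [0.0033 0.0027] 0.10850683107147169
```

Centred within 0.5 mm. Lower towards step 3, with small steps near the end.

Emit:
{"api": "servo_tool", "payload": {"motion": [[0, -0.0004, 0, 0.004, 0, 0, 0], [0, -0.0004, 0, 0.008, 0, 0, 0], [0, -0.0004, 0, 0.012, 0, 0, 0], [0, -0.0004, 0, 0.016, 0, 0, 0], [0, -0.0004, 0, 0.019, 0, 0, 0], [0, -0.0004, 0, 0.022, 0, 0, 0], [0, -0.0004, 0, 0.022, 0, 0, 0]]}}

```text
clock: 7.15
position: [0.5608, 0.0075, 0.0558]
ee_rot: [1.0, 0.0, -0.001, 0.0]
ft_force: [0.5, -0.4, 0.1]
grip_width: 0.517
```

Emit:
{"api": "servo_tool", "payload": {"motion": [[0, 0, 0, 0.001, 0, 0, 0], [0, 0, 0, 0.002, 0, 0, 0], [0, 0, 0, 0.003, 0, 0, 0], [0, 0, 0, 0.003, 0, 0, 0]]}}

```text
clock: 7.65
position: [0.5609, 0.0076, 0.053]
ee_rot: [1.0, 0.0, -0.0, 0.0]
ft_force: [-1.0, 0.3, 1.6]
grip_width: 0.517
```

Emit:
{"api": "servo_tool", "payload": {"motion": [[0, 0, 0, 0.0005, 0, 0, 0], [0, 0, 0, 0.001, 0, 0, 0], [0, 0, 0, 0.0015, 0, 0, 0], [0, 0, 0, 0.0015, 0, 0, 0]]}}

```text
clock: 8.15
position: [0.5614, 0.0078, 0.0522]
ee_rot: [1.0, 0.001, 0.0, 0.0]
ft_force: [-3.2, -0.6, 7.4]
grip_width: 0.521
```

Emit:
{"api": "servo_tool", "payload": {"motion": [[0, 0, 0, 0.0004, 0, 0, 0], [0, 0, 0, 0.0008, 0, 0, 0], [0, 0, 0, 0.0008, 0, 0, 0], [0, 0, 0, 0.0008, 0, 0, 0]]}}

```text
clock: 8.65
position: [0.5615, 0.0078, 0.052]
ee_rot: [1.0, 0.001, 0.0, 0.0]
ft_force: [-5.3, -1.0, 13.2]
grip_width: 0.518
```

```bash
cat > i.py <<'E'
from h import *
o=monitor.get_obs(); print(o["clock"],o["position"],o["ft_force"],o["torque"])
for n in("scene","side"):
    p,d,K,k1,W=snap(n); u=proj(np.array([.563,.02,.06]),K,k1,W).astype(int); c=p[u[1]-55:u[1]+55,u[0]-65:u[0]+85]; cv2.imwrite(f"pics/{n}1.png",cv2.resize(c,None,fx=4,fy=4,interpolation=cv2.INTER_CUBIC))
    C=cloud(d,K,k1,W); m=(d>0)&(p.max(2)<110)&(np.hypot(C[...,0]-.563,C[...,1]-.006)>.03)&(np.hypot(C[...,0]-.563,C[...,1]-.006)<.065)&(C[...,1]>.015)&(C[...,2]>.025)&(C[...,2]<.1)&(abs(C[...,0]-.575)<.02)
    print(n,m.sum(),np.percentile(C[m][:,2],[5,50,95]) if m.sum() else "")
E
python3 i.py
```

```text
8.65 [0.5615 0.0078 0.052 ] [-5.316  -1.0195 13.2125] [-0.1278  1.3483  0.0284]
scene 16 [0.0368 0.0385 0.0422]
side 0
```

View pics/scene1.png

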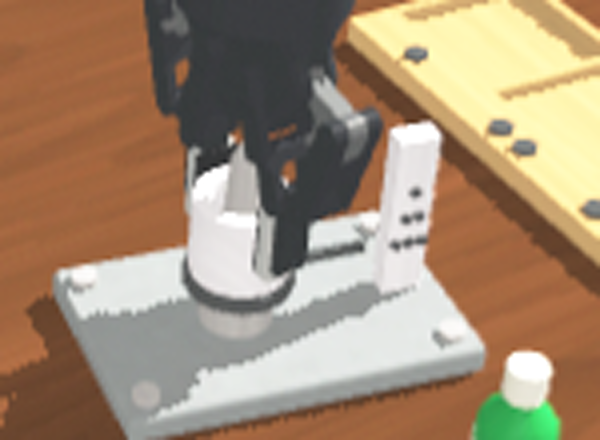

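It stops solid at underside 42 mm: force rose to 13 N with almost no motion. The collar finger is level with the three-pin row at about (408,243). Next, lift off and go towards the tray.

Emit:
{"api": "servo_tool", "payload": {"motion": [[0, 0, 0, -0.003, 0, 0, 0], [0, 0, 0, -0.015, 0, 0, 0], [0, 0, 0, -0.04, 0, 0, 0], [0, 0, 0, -0.08, 0, 0, 0], [0, 0, 0, -0.13, 0, 0, 0], [0, 0, 0, -0.15, 0, 0, 0], [0, 0, 0, -0.15, 0, 0, 0], [0, 0.02, -0.06, -0.15, 0, 0, 0], [0, 0.04, -0.12, -0.15, 0, 0, 0], [0, 0.06, -0.16, -0.15, 0, 0, 0], [0, 0.06, -0.16, -0.15, 0, 0, 0], [0, 0.06, -0.16, -0.15, 0, 0, 0]]}}

```text
clock: 10.25
position: [0.6206, 0.1672, 0.1995]
ee_rot: [1.0, 0.001, -0.001, 0.0]
ft_force: [1.0, -1.0, -1.7]
grip_width: 0.518
```

```bash
cat > j.py <<'E'
from h import *
o=monitor.get_obs(); print(o["clock"],o["position"],o["ee_rot"],o["ft_force"],o["grip_width"])
p,d,K,k1,W=snap("wrist"); C=cloud(d,K,k1,W); np.savez("w4.npz",p=p,C=C,d=d,K=K,k1=k1,W=W)
from h import find
t=find("wrist","tray",W); print(t); t2=find("wrist","bush_a",W); print(t2)
# dark pins on the ledge
m=((d>0)&(abs(C[...,2]-.015)<.005)&(p.max(2)<110)&(C[...,1]>.17)&(C[...,1]<.32)).astype(np.uint8)
n,l,s,c=cv2.connectedComponentsWithStats(m)
for i in range(1,n):
    if 8<s[i,4]<400: print("pin?",c[i],s[i,4],C[l==i].mean(0))
# rim points
wood=(d>0)&(abs(C[...,2]-.014)<.003)&(C[...,1]>.17)&(C[...,1]<.36)&(C[...,0]>.35)&(C[...,0]<.72)
fl=(d>0)&(abs(C[...,2]-.0055)<.003)&(C[...,1]>.17)&(C[...,1]<.36)&(C[...,0]>.35)&(C[...,0]<.72)
print(wood.sum(),cv2.minAreaRect(C[wood][:,:2].astype(np.float32)*1000))
v=p.copy(); v[wood]=(0,0,255); cv2.imwrite("pics/w4.png",v)
E
python3 j.py
```

```text
10.25 [0.6206 0.1672 0.1995] [ 1.      0.0005 -0.0011  0.0005] [ 0.9834 -0.9842 -1.6734] 0.5180459902230211
[(0.38, array([0.569 , 0.0622, 0.0161]))]
[(0.86, array([0.6196, 0.1646, 0.2228]))]
pin? [118.3212 157.1898] 137 [0.436  0.2207 0.0175]
pin? [201.1429 166.3613] 119 [0.5125 0.2122 0.0176]
pin? [222.4706 168.6555] 119 [0.5324 0.2101 0.0177]
pin? [283.3019 175.5849] 106 [0.589  0.2037 0.0177]
pin? [304.6476 177.9524] 105 [0.609  0.2015 0.0176]
pin? [325.4324 180.3874] 111 [0.6286 0.1992 0.0176]
pin? [537.4444 207.4889] 45 [0.835  0.1732 0.0158]
13320 ((555.3193359375, 254.974609375), (118.8876953125, 329.11993408203125), 83.60142517089844)
```

View pics/w4.png

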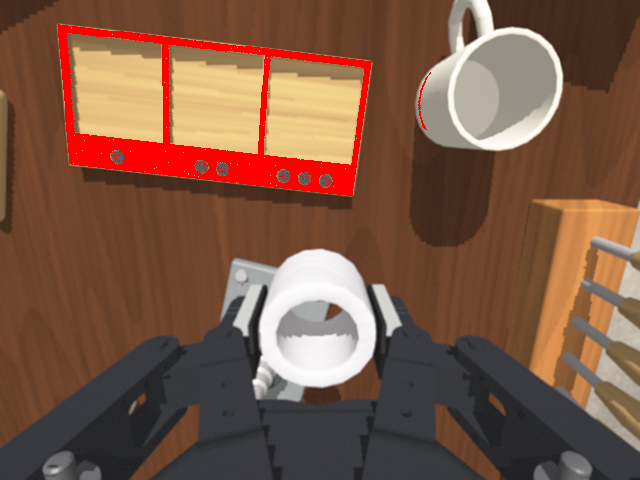

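Wrist view: six pins found on the ledge, with the three-pin cell centred near (314,108), about (0.615, 0.255). Move over and lower.

Emit:
{"api": "servo_tool", "payload": {"motion": [[0, -0.003, -0.05, 0, 0, 0, 0], [0, -0.0055, -0.088, 0, 0, 0, 0], [0, -0.0055, -0.088, 0.04, 0, 0, 0], [0, -0.0055, -0.088, 0.09, 0, 0, 0], [0, -0.0055, -0.088, 0.14, 0, 0, 0], [0, -0.0055, -0.088, 0.165, 0, 0, 0], [0, -0.0055, -0.088, 0.175, 0, 0, 0], [0, -0.0055, -0.088, 0.181, 0, 0, 0], [0, -0.0055, -0.088, 0.181, 0, 0, 0], [0, -0.0055, -0.088, 0.181, 0, 0, 0]]}}

```text
clock: 11.65
position: [0.6161, 0.2561, 0.0212]
ee_rot: [1.0, 0.0, 0.001, -0.0]
ft_force: [0.4, -0.2, -0.8]
grip_width: 0.516
```

```bash
python3 - <<'E'
from h import *
o=monitor.get_obs(); print(o["clock"],o["position"],o["ft_force"])
z=np.load("w4.npz"); C=z["C"]; d=z["d"]
f=(d>0)&(abs(C[...,2]-.0055)<.003)&(z["p"].min(2)>90); f[:, :268]=0; f[:,368:]=0; f[170:]=0; f[:50]=0
print("cell3 floor rect",cv2.minAreaRect(C[f][:,:2].astype(np.float32)*1000),f.sum())
E
```

```text
11.65 [0.6161 0.2561 0.0212] [ 0.3793 -0.1906 -0.7568]
cell3 floor rect ((616.9574584960938, 256.5728454589844), (81.61455535888672, 84.25453186035156), 87.28636169433594) 7434
```

Emit:
{"api": "servo_tool", "payload": {"motion": [[0, 0, 0, 0.003, 0, 0, 0], [0, 0, 0, 0.004, 0, 0, 0], [0, 0, 0, 0.0055, 0, 0, 0], [0, 0, 0, 0.0055, 0, 0, 0]]}}

```text
clock: 12.15
position: [0.6155, 0.2558, 0.0157]
ee_rot: [1.0, 0.001, 0.0, 0.0]
ft_force: [-4.7, -2.2, 9.6]
grip_width: 0.517
```

Emit:
{"api": "servo_tool", "payload": {"motion": [[0.56, 0, 0, 0, 0, 0, 0], [0.64, 0, 0, 0, 0, 0, 0], [0.64, 0, 0, 0, 0, 0, 0], [0.64, 0, 0, 0, 0, 0, 0], [0.64, 0, 0, -0.01, 0, 0, 0], [0.64, 0, 0, -0.03, 0, 0, 0], [0.64, 0, 0, -0.06, 0, 0, 0], [0.64, 0, 0, -0.12, 0, 0, 0], [0.64, 0, 0.06, -0.17, 0, 0, 0], [0.64, 0, 0.09, -0.18, 0, 0, 0], [0.64, 0, 0.09, -0.18, 0, 0, 0]]}}

```text
clock: 13.52
position: [0.6176, 0.1618, 0.1982]
ee_rot: [1.0, -0.002, 0.003, 0.001]
ft_force: [0.4, 0.6, 0.1]
grip_width: 0.64
```

```bash
cat > k.py <<'E'
from h import *
o=monitor.get_obs(); print(o["clock"],o["position"],o["ft_force"],o["grip_width"])
def circ(C,d,c,a,b,nm):
    q=C[(d>0)&(np.hypot(C[...,0]-c[0],C[...,1]-c[1])<.035)&(C[...,2]>a)&(C[...,2]<b)]
    if len(q)>8: print(nm,len(q),np.median(q[:,2]),cv2.minEnclosingCircle(q[:,:2].astype(np.float32)))
p,d,K,k1,W=snap("wrist"); C=cloud(d,K,k1,W); circ(C,d,(.617,.256),.041,.05,"wrist bush"); 
ps=[cv2.resize(p,(400,300))]
p,d,K,k1,W=snap("scene"); C=cloud(d,K,k1,W); ps.append(p[190:340,280:530]); ps[1]=cv2.resize(ps[1],(400,300))
circ(C,d,(.617,.256),.041,.05,"scene bush"); circ(C,d,(.665,-.248),.041,.05,"s1"); circ(C,d,(.65,-.36),.041,.05,"s2"); circ(C,d,(.5635,.006),.03,.052,"collar")
q=C[(d>0)&(p.max(2)<120)&(np.hypot(C[...,0]-.5635,C[...,1]-.006)<.027)&(np.hypot(C[...,0]-.5635,C[...,1]-.006)>.018)&(C[...,2]>.025)]; print("collar z",np.percentile(q[:,2],[5,50,90,98]))
cv2.imwrite("pics/end.png",np.hstack(ps))
E
python3 k.py
```

```text
13.525 [0.6176 0.1618 0.1982] [0.3697 0.5657 0.0723] 0.6399368145642995
wrist bush 1445 0.045345438445364816 ((0.6155799031257629, 0.25443488359451294), 0.0230910275131464)
scene bush 198 0.043902351554203634 ((0.6173932552337646, 0.25448110699653625), 0.025157993659377098)
s1 496 0.0429195437143301 ((0.6590726971626282, -0.24236756563186646), 0.023219136521220207)
s2 539 0.0433258922082298 ((0.6442162990570068, -0.35447806119918823), 0.023635413497686386)
collar 370 0.04091199353997399 ((0.5641147494316101, 0.01136756967753172), 0.02966310828924179)
collar z [0.0346 0.0393 0.0422 0.0431]
```

View pics/end.png

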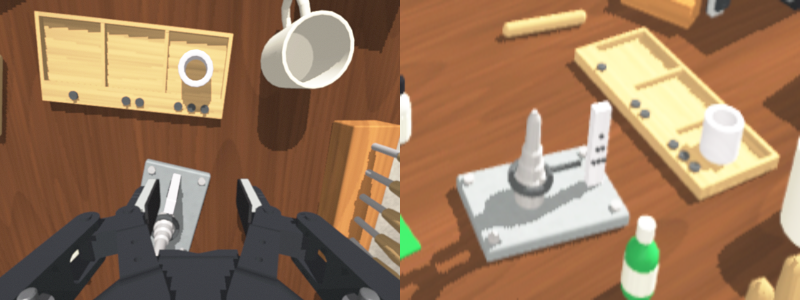

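The bush stands upright in the three-pin cell (196,68 on the left). The collar is level with the three pins (530,180 on the right), with its top at about 42 mm. The gripper is clear of everything.

```bash
python3 -c "
from workcell import ticket; print(ticket.hand_in())"
```

```text
the job is handed in; nothing more can be done
None
```

I gauged the bush from the cork pad, stood it in the three-pin compartment and handed the job in at about 13.6 s; no verdict was reported.

- **Gauging:** The bore measured about 31 mm. The bush stopped solid on step 3 with its underside at about 42 mm. I pressed it there until the wrist read 13 N (about 15 N allowing for the bush's weight, collar friction included), then lifted it off.
- **Bush in the tray:** It stands upright on the floor of the three-pin compartment, within about 3 mm of the middle.
- **Collar:** Its top is at about 42–43 mm, so it reads 0.052–0.053, and its finger is level with the three pins.
- **Other things:** The two stock bushes measured within 1–2 mm of where they were. The arm never went near the bottles, but I did not measure them again at the end; only the green one shows whole in the last picture, and it is upright.
- **Disagreement:** The wrist camera and the fixed cameras differed by 2–3 mm in x. I used the wrist camera's values, and no check failed.

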